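# Draw the chocolate tray out to its stops with the tray hook

### The arm

A 6-joint arm with a two-finger parallel gripper is mounted at the origin on the work surface. World frame = base frame: x ahead of the robot, y to its left, z up, the work surface at z = 0. Lengths are in mm, angles in rad, forces in N, time in s.
With the tool pointing down it reaches from about 300 to 775 mm from the base axis. Payload 14.6 kg.
Tool frame: the origin (TCP) lies between the finger pads; the fingertips stand 8 mm ahead of it and the grasp point (between the pads) lies 11 mm behind it; z points along the fingers, y is the direction in which the jaws open and shut (so a half turn about z gives the same grasp; the last joint's range is limited). The gripper opens to 94 mm and grips with 3 to 60 N. Pads are 16 mm wide; open, the fingers measure 119 mm over their backs; the gripper's body (75 mm by 177 mm) begins 78 mm behind the grasp point.
Start: joints at [-1.342, 0.3, 1.521, -0, 1.321, -0.067], TCP at [160.321, -526.105, 182.046] pointing down, gripper open.
Joint ranges: [-3.03, 3.03], [-0.79, 2.21], [0.23, 2.52], [-1.04, 4.18], [0, 3.07], [-2.55, 2.55]. Speed limits (rad/s): [2.22, 2.22, 2.57, 3.14, 3.14, 3.14].

### API

Orientations are given as [roll, pitch, yaw] about the fixed x, y, z axes, in that order (R = Rz(yaw) Ry(pitch) Rx(roll)).
In Python, from cell import manip gives the robot as it stands. The module is installed in compiled form; this text tells all that it offers.
- The arm moves only by the tool send_rows, never from a script. Its argument "series" is a list that holds one entry, the list of rows, each a list of 5 numbers: the opening, from 0 (shut) to 1 (fully open), then the shift along the tool's x, y, z in mm, then the turn about the tool's z in degrees. In form: [[[gripper, dx, dy, dz, roll], ...]]. A call has 1 to 10 rows; each row is the pose to reach, as a shift and turn from the pose commanded when the call began, along the tool's axes at that moment; what a row does not reach only later rows make up. A row lasts 1/10 s, in which the tool goes at most 50 mm and 8.59 degrees, less where a joint would pass 70% of its speed; a pose out of reach is approached as far as the arm can. A call with a gripper value outside its range is refused whole. The fingers move at their own pace and stop on an object; "newtons" is the grip in N (left out, the last holds). Time passes only in rows, so rows that repeat a pose let the fingers close. It gives the time, the measured TCP pose, the force and the opening at its end, in the units of the state.
- manip.read_state(): the state, without advancing time (a new reading comes with each control period).
- manip.camera(name): name is "scene" or "top"; returns a dict with "img" (384x512x3 uint8, red, green, blue), "vfov" (degrees; the focal length in pixels is half the picture's height over the tangent of half this angle, whatever the lens; pixels are square), "cx", "cy" (the principal point, pixels), "dist" ([k1, k2, p1, p2, k3] as OpenCV has them; the pictures are not rectified), "pose" (4x4, takes a point from camera to world coordinates). Camera axes: x right, y down, z forward; pixel columns grow to the right and rows downward; lengths in mm; the calibration is good to about 2 mm. A picture is of the moment at which its call begins. There is no depth.
- manip.sign_off(): hands the job in, once; it reports no verdict.
Trained networks look in a picture, given as the dict that the camera call returned (one of the last four; its "shot" number tells which), for a name from the list of things; names that differ only in an ending like _2 or _b are one class to them, and where a whole thing is asked for, a point or a joint stands for the part that bears it (a point fixed in the world has none). Each returns a list of dicts, best first, with "conf" (0 to 1); they miss things now and then, are a little off and sometimes report something else, mostly with a low value. They report only what shows in the picture. A call takes as long as a camera call. They do not tell look-alikes from the thing itself.
- manip.find_in(target, picture): "rect" ([left, top, width, height] in pixels, round what is visible of it).
- manip.silhouettes(target, picture): "pixels" (384x512 bool, what is visible of it) and "rect" ([left, top, width, height] in pixels, round what is visible of it).
The state is a dict: "clock": time; "joints": joint angles; "qd": joint speeds; "effort": joint torques, N m; "eef_pos": TCP position; "eef_rot": TCP orientation; "wrist_force": force on the tool from outside, world axes, zero at the start; "moment": the same for the moment, N m; "finger_gap": finger opening in mm.
Only numpy, scipy, OpenCV 4.12 (cv2) and the standard library are available. Lean on these libraries where they do the work, as an engineer would, in place of code of your own. Each camera call takes 0.05 s, during which the arm holds its last target. There are 200 camera calls.

### The job

Pick up the red-handled tray hook by its handle, drop its tip into the brass loop of the chocolate tray under the wire cooling grid, and gently drag the tray out until you feel it come up square against both orange stops; pull it snug there with a steady 10 N or so for about a second, never more than 15 N, which would spoil the chocolates. Then unhook, leaving the tray out at the stops, and stand the hook upright on the blue mat again. Keep the gripper off the tray and leave the jar, bowl, ring and cup where they are.

Things in the scene. Friction and masses are not known exactly. Their poses are not given: they have to be found in the camera images.
- hook_grip (a point): Centre of the red handle of the tray hook, half-way up. The hook stands by itself on its handle: a bar 110 long (hook x), 26 wide (y), 45 high (z), 200 g in all. Hook axes: x points from the handle to the tip, z up. From the front end of the handle a steel rod 8 thick runs forward at 15.5 above this centre to 165 ahead of it, where it turns straight down to the tip. Grasp it across its 26 mm width.
- hook_tip (a point): Lower end of the hook's down-turned tip (pin 8 thick, hanging 37 below the rod's axis): 165 ahead of hook_grip in hook x and 21.5 below it, so 1 above the level of the handle's underside.
- loop (a point): Centre of the opening of the brass wire loop on the front of the tray, level with the wire's axis, 22 above the table. The wire is 6 thick and the loop lies flat, sticking out of the tray's front wall: the opening is 46 wide (y) and 31 deep (x), so the inner edge of the outer bar is 15.5 from this point in tray -x. Tray axes: x points into the dock, away from the robot; z up. The tip has to reach at least 5 mm below the wire; the table is bare below.
- tray_front (a point): Middle of the outside of the tray's front wall, 15 above the table. Grey open tray of chocolates, 190 deep (x) by 180 wide (y) by 30 high, wall 4, 0.4 to 0.75 kg (loose, slides on the steel table between the guides). The loop's centre is 15.5 in front of it. Sliding takes 2 to 6 N. Arm, grip and hook give by an unknown amount: read the pull.
- dock: The dock, fixed to the table: two side guides 188 apart (the tray has 4 mm play each side), 20 high, and a wire cooling grid 119 above the table (underside) that begins 35 behind the origin. Origin: on the table, in the middle of the dock's front; x points into the dock (pull towards -x), z up. The tray starts with its front at x = +50 to +80.
- stop_zone (a point): Fixed point of the dock, 15 above its origin, between two rigid orange stop posts (70 to each side, 30 wide, 28 high, 16 thick). The tray's front wall comes up against them, the loop passing between. They are set by hand: their faces stand anywhere from 10 before to 10 behind this point in dock x, both alike; the setting is not reported and must be felt.
- mat: Thin blue mat fixed to the table, 260 (x) by 160 (y) by 3 thick, origin at the centre of its underside. The hook starts standing on it and ends on it, handle over the mat (the tip may overhang).
- pistachio_jar: Green lidded jar, 84 across, 115 high, on the wooden board; leave it. Origin at its foot.
- bowl: Small white bowl, 80 across, 40 high, on the wooden board; leave it. Origin at its foot.
- pastry_ring: Steel pastry ring, 72 across, 45 high, beside the dock; leave it. Origin at its foot.
- cup: Orange cup, 64 across, 60 high, on the other side of the dock; leave it. Origin at its foot.
- hook: The tray hook itself (see hook_grip); origin at the middle of the handle's underside, z up.
- tray: The tray itself (see tray_front); origin at the foot of its front wall, in the middle, 15 below tray_front.
There are look-alikes about, which are no part of the job. Of the things that look like the hook, take the one that is farthest to the robot's left at the start.

How it is judged:
By the outcome, as a careful person would: the job done as asked, in the order asked, and still so for the second after the job is handed in, with the robot touching nothing.
It also fails if it takes over 72 s, if anything falls off the work surface, if the arm or the gripper's body presses on something with over 40 N, if the wrist force passes 120 N, or if a joint passes its speed limit or range.

## Working session

There is one attempt and no reset: what is moved stays moved. The work goes in short steps, Python scripts to look and compute and a tool call to move; the robot and the scene stay as the last step left them, time stands still between calls to the robot, and variables do not carry over. Pictures are saved under pics/ and viewed, about 8 in all and at most 12, crops included, and the job is handed in when it is done.

Besides the shell and the picture viewer there is one more tool, called after "Request:" in YAML: its name, and indented under it one key for each argument. send_rows: Moves the arm, as the interface text tells. Its arguments: {"type":"object","properties":{"series":{"type":"array"},"newtons":{"type":"number"}},"required":["series"]}

```bash
mkdir -p pics; cat > h.py <<'E'
import numpy as np, cv2
from cell import manip
def K(c):
    f=c["img"].shape[0]/2/np.tan(np.radians(c["vfov"])/2)
    return np.array([[f,0,c["cx"]],[0,f,c["cy"]],[0,0,1.]])
def ray(c,uv):
    n=cv2.undistortPoints(np.array(uv,float).reshape(-1,1,2),K(c),np.array(c["dist"],float)).reshape(-1,2)
    P=np.array(c["pose"]); d=np.c_[n,np.ones(len(n))]@P[:3,:3].T
    return P[:3,3],d
def onz(c,uv,z):
    o,d=ray(c,uv); return o+d*((z-o[2])/d[:,2])[:,None]
def proj(c,X):
    P=np.linalg.inv(np.array(c["pose"])); r=cv2.Rodrigues(P[:3,:3])[0]
    return cv2.projectPoints(np.array(X,float).reshape(-1,1,3),r,P[:3,3],K(c),np.array(c["dist"],float))[0].reshape(-1,2)
def save(c,n): cv2.imwrite("pics/"+n,c["img"][:,:,::-1])
E
python3 - <<'E'
from h import *
np.set_printoptions(precision=1,suppress=True)
for n in("top","scene"):
    c=manip.camera(n); save(c,n+"0.png"); print(n,np.array(c["pose"]),c["vfov"],c["dist"])
    for t in("hook","tray","loop","dock","mat","stop_zone","hook_tip","hook_grip"):
        print(t,[(np.round(r["rect"]).tolist(),round(r["conf"],2)) for r in manip.find_in(t,c)][:4])
s=manip.read_state();print(s)
E
```

```text
top [[   0.    -1.     0.2  154. ]
 [  -1.    -0.     0.  -166.2]
 [  -0.    -0.2   -1.  1770. ]
 [   0.     0.     0.     1. ]] 45.88053871185606 [-0.2  0.   0.   0.   0. ]
hook [([365.0, 225.0, 42.0, 38.0], 0.72), ([306.0, 188.0, 12.0, 56.0], 0.65)]
tray [([215.0, 108.0, 47.0, 56.0], 0.81)]
loop [([216.0, 111.0, 46.0, 50.0], 0.77), ([204.0, 89.0, 73.0, 90.0], 0.46)]
dock [([203.0, 90.0, 69.0, 84.0], 0.63)]
mat [([289.0, 198.0, 44.0, 66.0], 0.84)]
stop_zone [([203.0, 90.0, 73.0, 90.0], 0.97), ([214.0, 110.0, 52.0, 49.0], 0.39)]
hook_tip [([382.0, 239.0, 25.0, 22.0], 0.53), ([309.0, 187.0, 9.0, 58.0], 0.52)]
hook_grip [([360.0, 222.0, 44.0, 41.0], 0.87), ([306.0, 212.0, 9.0, 33.0], 0.61)]
scene [[  -0.5    0.8   -0.4 1208.6]
 [   0.9    0.4   -0.2  213.1]
 [  -0.    -0.5   -0.9 1359.1]
 [   0.     0.     0.     1. ]] 44.19717605591816 [0.1 0.  0.  0.  0. ]
hook [([159.0, 73.0, 19.0, 54.0], 0.7), ([206.0, 121.0, 32.0, 56.0], 0.66)]
tray [([206.0, 235.0, 83.0, 83.0], 0.55)]
loop [([211.0, 236.0, 80.0, 82.0], 0.75), ([396.0, 220.0, 41.0, 41.0], 0.38)]
dock [([183.0, 206.0, 130.0, 127.0], 0.89)]
mat [([196.0, 110.0, 74.0, 71.0], 0.62)]
stop_zone [([185.0, 208.0, 126.0, 128.0], 0.71)]
hook_tip [([208.0, 120.0, 35.0, 60.0], 0.92), ([158.0, 69.0, 21.0, 55.0], 0.62)]
hook_grip [([210.0, 123.0, 32.0, 48.0], 0.97), ([161.0, 70.0, 18.0, 52.0], 0.71), ([210.0, 234.0, 82.0, 84.0], 0.38)]
{'clock': 0.9, 'joints': array([-1.3,  0.3,  1.5, -0. ,  1.3, -0.1]), 'qd': array([-0., -0., -0.,  0.,  0., -0.]), 'effort': array([ -0. , -53.2, -35.3,   0.1,   0. ,  -0. ]), 'eef_pos': array([ 160.3, -526.1,  182.1]), 'eef_rot': array([3.1, 0. , 0.3]), 'wrist_force': array([ 0.2, -0.9,  0.3]), 'moment': array([0., 0., 0.]), 'finger_gap': 93.92380073349526}
```

View both.

```bash
python3 -c "
import cv2
a=cv2.imread('pics/top0.png')[80:280,190:420];b=cv2.imread('pics/scene0.png')[50:350,130:450]
cv2.imwrite('pics/a.png',cv2.resize(a,None,fx=3,fy=3,interpolation=2));cv2.imwrite('pics/b.png',cv2.resize(b,None,fx=2,fy=2,interpolation=2))"
```

```text
(no output)
```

View pics/a.png

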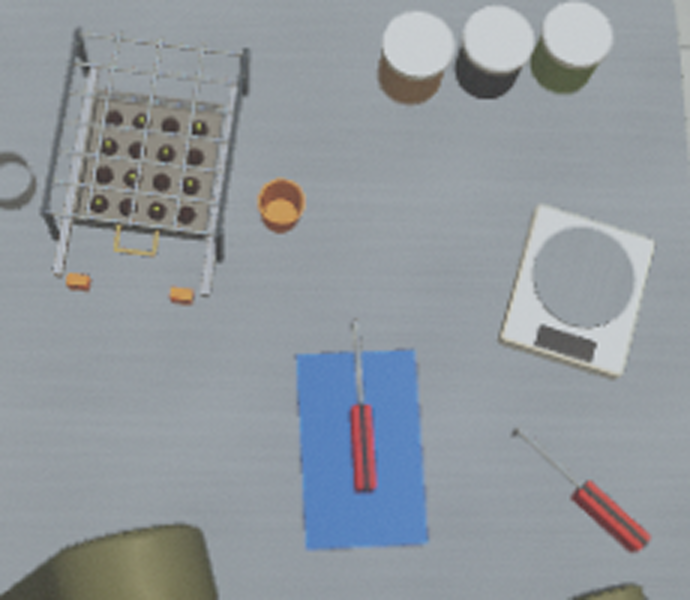

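View pics/b.png

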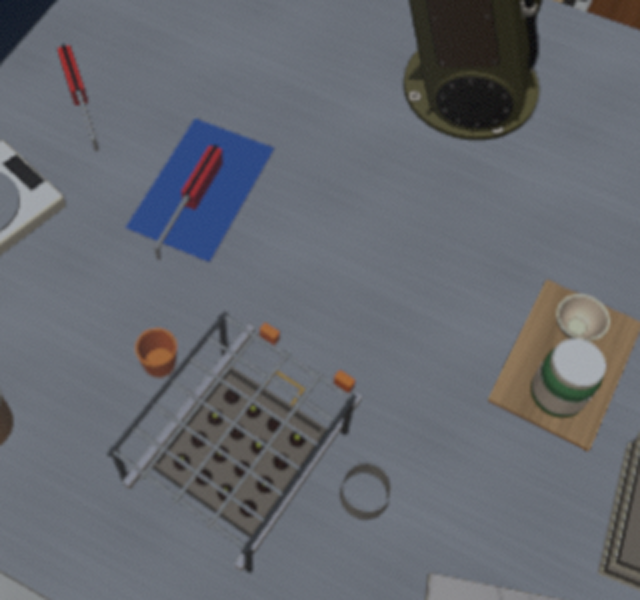

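```bash
cat > fit.py <<'E'
from h import *
from scipy.optimize import minimize
S=4
def box(x0,x1,y0,y1,z0,z1): return np.array([[x,y,z] for x in(x0,x1) for y in(y0,y1) for z in(z0,z1)],float)
def place(P,p):
    c,s=np.cos(p[2]),np.sin(p[2]); return P@np.array([[c,-s,0],[s,c,0],[0,0,1]]).T+[p[0],p[1],0]
def render(c,parts,p):
    m=np.zeros((384*S,512*S),np.uint8)
    for P in parts:
        h=cv2.convexHull(((proj(c,place(P,p))+.5)*S*16-8).astype(np.int32)); cv2.fillConvexPoly(m,h,1,shift=4)
    return cv2.resize(m.astype(np.float32),(512,384),interpolation=cv2.INTER_AREA)
def fit(obs,parts,p0,step=(8,8,.08)):
    f=lambda q:sum(np.abs(render(c,parts,np.array(q)*[1,1,.01])-m).sum()/m.sum() for c,m in obs)
    q0=np.array(p0)*[1,1,100]; st=np.array(step)*[1,1,100]
    for k in range(3):
        r=minimize(f,q0,method="Nelder-Mead",options=dict(initial_simplex=np.vstack([q0]+[q0+st/2**k*e for e in np.eye(3)]),xatol=.02,fatol=1e-5)); q0=r.x
    return q0*[1,1,.01],r.fun
def hsv(c): return cv2.cvtColor(c["img"],cv2.COLOR_RGB2HSV)
def win(m,r):
    o=np.zeros(m.shape,np.float32); l,t,w,h=r; o[t:t+h,l:l+w]=m[t:t+h,l:l+w]; return o
E
cat > m1.py <<'E'
from fit import *
np.set_printoptions(precision=3,suppress=True)
t=manip.camera("top"); s=manip.camera("scene")
def red(c):
    h=hsv(c); m=(((h[...,0]<6)|(h[...,0]>172))&(h[...,1]>110)).astype(np.uint8)
    return cv2.morphologyEx(m,cv2.MORPH_CLOSE,np.ones((5,5)))
def orange(c):
    h=hsv(c); return ((h[...,0]>=7)&(h[...,0]<=17)&(h[...,1]>130)).astype(np.uint8)
H=[box(-55,55,-13,13,3,48)]
ot=(t,win(red(t),(300,205,30,50))); os_=(s,win(red(s),(215,115,35,45)))
print(ot[1].sum(),os_[1].sum())
g=onz(t,[[190+363/3,80+448/3]],48)[0]
for o in([ot],[os_],[ot,os_]):
    p,f=fit(o,H,[g[0],g[1],0]); print("hook",p,f)
T=place(np.array([[165,0,41],[165,0,4.]]),p); print("tip",T,proj(t,T),proj(s,T))
B=[box(-8,8,a-15,a+15,0,28) for a in(-70,70)]
ot=(t,win(orange(t),(205,165,55,20))); os_=(s,win(orange(s),(255,205,60,45)))
print(ot[1].sum(),os_[1].sum())
l,r=onz(t,[[190+78/3,80+282/3],[190+181/3,80+295/3]],28); g=(l+r)/2; print(l,r)
for o in([ot],[os_],[ot,os_]):
    p,f=fit(o,B,[g[0],g[1],-.12]); print("stops",p,f)
# candidate brass
for c,w in((t,(220,145,35,25)),(s,(262,230,30,25))):
    h=hsv(c); m=win((h[...,0]>14)&(h[...,0]<32)&(h[...,1]>75),w); v,u=np.nonzero(m); uv=np.c_[u,v]
    X=onz(c,uv,22); print("brass",len(u),X.min(0),X.max(0),X.mean(0)); rr=cv2.minAreaRect(X[:,:2].astype(np.float32)); print(rr)
l=onz(t,[[190+80/3,80+222/3],[190+222/3,80+240/3]],15);print("tray front ends",l)
E
python3 m1.py
```

```text
181.0 227.0
hook [ 423.614 -324.427   -0.004] 0.28591158986091614
hook [ 416.144 -331.031    0.21 ] 0.5710352659225464
hook [ 421.817 -325.306    0.108] 0.9891906380653381
tip [[ 585.854 -307.499   41.   ]
 [ 585.854 -307.499    4.   ]] [[306.108 187.003]
 [305.371 189.231]] [[210.811 174.331]
 [211.87  180.084]]
36.0 104.0
[638.572  50.706  28.   ] [622.026 -86.998  28.   ]
stops [637.058 -14.768  -0.117] 1.6631944179534912
stops [636.3   -20.054  -0.131] 0.7109375
stops [635.702 -17.744  -0.113] 2.4125266075134277
brass 32 [682.647 -51.256  22.   ] [758.832  31.669  22.   ] [698.384 -16.487  22.   ]
((711.6719970703125, -2.6921920776367188), (107.04000091552734, 50.5771484375), 59.522212982177734)
brass 24 [682.581 -43.286  22.   ] [716.122   2.561  22.   ] [690.391 -16.213  22.   ]
((690.5880126953125, -15.89402961730957), (53.18183135986328, 23.512598037719727), 52.42034912109375)
tray front ends [[ 726.711   52.97    15.   ]
 [ 702.902 -140.071   15.   ]]
```

```bash
cat > ov.py <<'E'
from fit import *
def view(c,r,k,polys,name):
    l,t,w,h=r; im=cv2.resize(c["img"][t:t+h,l:l+w,::-1],None,fx=k,fy=k,interpolation=cv2.INTER_CUBIC)
    for P,col in polys:
        q=((proj(c,P)-[l,t]+.5)*k-.5)
        cv2.polylines(im,[np.round(q).astype(np.int32)],False,col,1)
    for i in range(0,w,10): cv2.putText(im,str(l+i),(i*k,8),0,.3,(255,255,255),1); cv2.line(im,(i*k+k//2,10),(i*k+k//2,14),(255,255,255),1)
    for i in range(0,h,10): cv2.putText(im,str(t+i),(0,i*k+k//2+3),0,.3,(255,255,255),1)
    return im
def rect(x0,x1,y0,y1,z): return np.array([[x0,y0,z],[x1,y0,z],[x1,y1,z],[x0,y1,z],[x0,y0,z]],float)
def hook(p,z=3): return [(place(rect(-55,55,-13,13,z+45),p),(0,255,0)),(place(rect(-55,55,-13,13,z),p),(0,255,255)),(place(np.array([[55,0,z+38],[165,0,z+38],[165,0,z+1.]]),p),(255,255,0))]
def dock(p,xf,yt=0): # xf tray front in dock x
    o=[(place(rect(-8,8,a-15,a+15,28),p),(0,255,0)) for a in(-70,70)]
    o+=[(place(rect(xf,xf+190,yt-90,yt+90,30),p),(0,255,255)),(place(rect(xf-31,xf,yt-23,yt+23,22),p),(255,255,0))]
    return o
E
python3 - <<'E'
from ov import *
t=manip.camera("top"); s=manip.camera("scene")
ph=[420.5,-326,.03]; pd=[637,-17,-.122]
ims=[view(t,(290,175,40,85),7,hook(ph),0),view(s,(200,105,50,85),7,hook(ph),0)]
cv2.imwrite("pics/c.png",np.hstack(ims))
ims=[view(t,(195,85,80,100),5,dock(pd,72),0),view(s,(205,205,75,100),5,dock(pd,72),0)]
cv2.imwrite("pics/d.png",np.hstack(ims))
E
```

```text
(no output)
```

View pics/c.png

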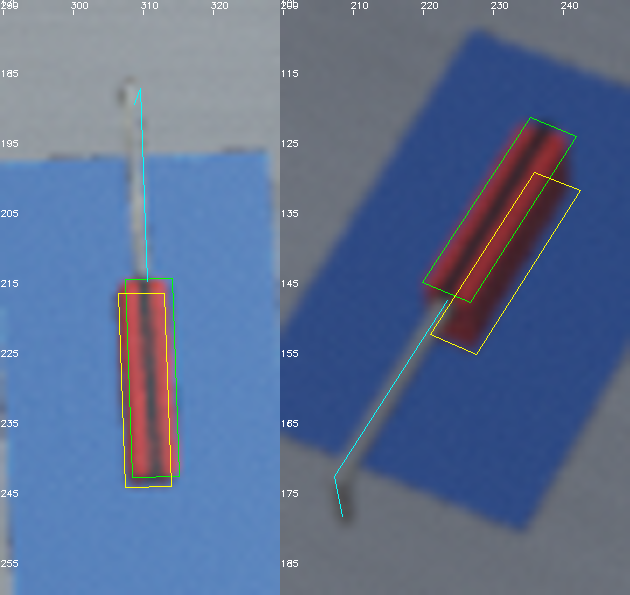

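View pics/d.png

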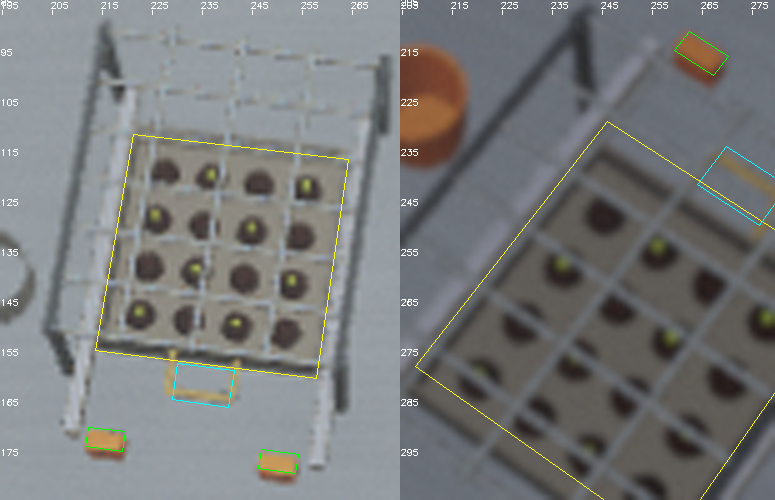

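```bash
cat > m2.py <<'E'
from fit import *
np.set_printoptions(precision=3,suppress=True)
def ncc(obs,parts,p0,step):
    def f(q):
        v=0
        for c,I,(l,t,w,h) in obs:
            a=cv2.GaussianBlur(render(c,parts,np.array(q)*[1,1,.01]),(0,0),.7)[t:t+h,l:l+w]; b=I[t:t+h,l:l+w]
            v-=np.corrcoef(a.ravel(),b.ravel())[0,1]
        return v
    q0=np.array(p0)*[1,1,100]; st=np.array(step)*[1,1,100]
    for k in range(3):
        r=minimize(f,q0,method="Nelder-Mead",options=dict(initial_simplex=np.vstack([q0]+[q0+st/2**k*e for e in np.eye(3)]),xatol=.02,fatol=1e-6)); q0=r.x
    return q0*[1,1,.01],r.fun
def redn(c): 
    i=c["img"].astype(np.float32); m=np.clip(i[...,0]-(i[...,1]+i[...,2])/2,0,40)
    return m
def org(c):
    i=c["img"].astype(np.float32); return np.clip(i[...,0]-i[...,2],0,60)
def loopparts(): return [box(-18.5-3,-18.5+3,-29,29,19,25)]+[box(-21,15.5,a-3,a+3,19,25) for a in(-26,26)]
HK=[box(-55,55,-13,13,3,48)]
ST=[box(-8,8,a-15,a+15,0,28) for a in(-70,70)]
if __name__=="__main__":
    t=manip.camera("top"); s=manip.camera("scene")
    for n,P,fn,rt,rs,p0,st in(("hook",HK,redn,(300,205,22,45),(212,112,38,48),[421,-323,.04],(6,6,.06)),
        ("stops",ST,org,(208,165,55,20),(252,205,60,45),[637,-17,-.12],(5,5,.05)),
        ("loop",loopparts(),org,(222,154,28,14),(258,230,32,22),[695,-20,-.12],(5,5,.05))):
        a=(t,fn(t),rt); b=(s,fn(s),rs)
        if n=="hook":
            for o in(a,b): o[1][:]=cv2.morphologyEx(o[1],cv2.MORPH_CLOSE,np.ones((5,5)))
        for o in([a],[b],[a,b]): print(n,*ncc(o,P,p0,st))
    print("tip top", onz(t,[[307.6,187.3]],43), "scene tip low end",onz(s,[[208,178.5]],5))
E
python3 m2.py
```

```text
hook [ 422.252 -325.663    0.052] -0.9436092807815251
hook [ 420.755 -329.447    0.09 ] -0.9123462338242075
hook [ 421.401 -326.726    0.072] -1.8230389593991323
stops [635.755 -15.696  -0.126] -0.9602069062126458
stops [635.186 -19.739  -0.131] -0.9096544588324582
stops [635.595 -17.42   -0.122] -1.834062407157501
loop [703.502 -23.491  -0.121] -0.8620258801724666
loop [704.077 -25.895  -0.126] -0.7403786077514545
loop [703.949 -24.061  -0.128] -1.5695115299466238
tip top [[ 584.227 -313.198   43.   ]] scene tip low end [[ 587.1  -321.61    5.  ]]
```

```bash
cat > go.py <<'E'
import sys
from h import *
from scipy.spatial.transform import Rotation as R
np.set_printoptions(precision=2,suppress=True)
s=manip.read_state(); M=R.from_euler("xyz",s["eef_rot"]).as_matrix()
print("t",s["clock"],"pos",s["eef_pos"],"rot",s["eef_rot"],"gap",s["finger_gap"],"F",s["wrist_force"],"q",s["joints"])
for a in sys.argv[1:]:
    x,y,z,w=eval(a); yaw=np.arctan2(M[1,0],M[0,0])
    print(a,"->",M.T@(np.array([x,y,z])-s["eef_pos"]),"roll",np.degrees(yaw-w))
E
python3 go.py "421.5,-327.5,120,.06" "421.5,-327.5,17,.06"
```

```text
t 1.2 pos [ 160.34 -526.1   182.08] rot [ 3.14 -0.    0.3 ] gap 94.04258467184782 F [ 0.25 -0.02 -0.23] q [-1.34  0.3   1.52  0.    1.32 -0.07]
421.5,-327.5,120,.06 -> [ 307.72 -113.84   62.07] roll 13.513509930606885
421.5,-327.5,17,.06 -> [ 307.72 -113.84  165.07] roll 13.513509930606885
```

Request:
send_rows:
  series:
    - [[1, 40, -15, 0, 2], [1, 80, -30, 0, 4], [1, 120, -45, 10, 6], [1, 160, -60, 20, 8], [1, 200, -75, 30, 10], [1, 240, -90, 40, 12], [1, 280, -105, 50, 13.5], [1, 308, -114, 62, 13.5], [1, 308, -114, 62, 13.5], [1, 308, -114, 62, 13.5]]
  newtons: 40

```text
clock: 2.2
eef_pos: [421.8, -327.0, 119.9]
eef_rot: [-3.141, 0.0, 0.061]
wrist_force: [0.1, -0.6, 0.0]
finger_gap: 93.9
```

```bash
python3 go.py "421.5,-327.5,17,.06"; python3 - <<'E'
from ov import *
t=manip.camera("top"); s=manip.camera("scene")
ph=[421.5,-327.5,.06]
cv2.imwrite("pics/e.png",np.hstack([view(t,(280,175,55,85),6,hook(ph),0),view(s,(195,95,75,85),6,hook(ph),0)]))
E
```

```text
t 2.2 pos [ 421.8  -327.03  119.93] rot [-3.14  0.    0.06] gap 93.87056742613872 F [ 0.05 -0.56  0.03] q [-0.73  0.32  1.64 -0.    1.18  0.78]
421.5,-327.5,17,.06 -> [ -0.28   0.48 102.93] roll 0.08318217690056606
```

View pics/e.png

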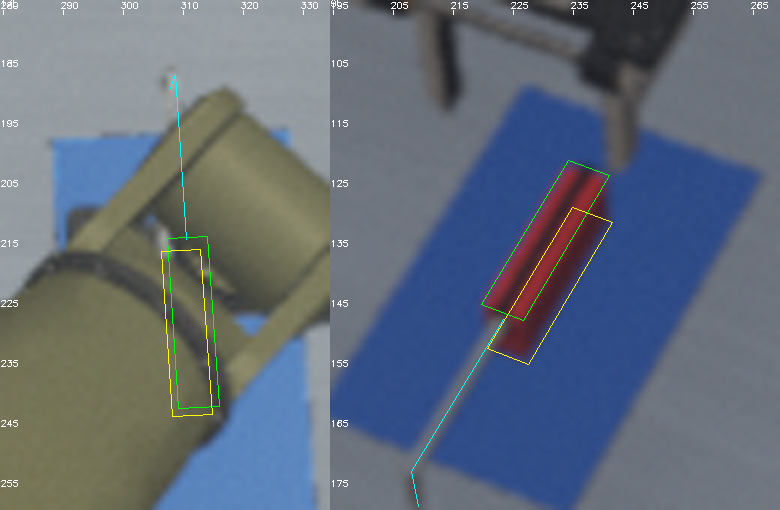

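Request:
send_rows:
  series:
    - [[1, 0, 0, 25, 0], [1, 0, 0, 50, 0], [1, 0, 0, 75, 0], [1, 0, 0, 95, 0], [1, 0, 0, 103, 0], [1, 0, 0, 103, 0], [0.5, 0, 0, 103, 0], [0.2, 0, 0, 103, 0], [0, 0, 0, 103, 0], [0, 0, 0, 103, 0]]
  newtons: 40

```text
clock: 3.3
eef_pos: [421.9, -327.4, 17.6]
eef_rot: [3.141, -0.001, 0.06]
wrist_force: [0.4, 0.3, -0.2]
finger_gap: 66.2
```

Request:
send_rows:
  series:
    - [[0, 0, 0, 0, 0], [0, 0, 0, 0, 0], [0, 0, 0, 0, 0], [0, 0, 0, -10, 0], [0, 0, 0, -25, 0], [0, 0, 0, -45, 0], [0, 0, 0, -60, 0], [0, 0, 0, -60, 0]]
  newtons: 40

```text
clock: 4.1
eef_pos: [422.6, -328.0, 79.5]
eef_rot: [3.139, -0.003, 0.06]
wrist_force: [0.0, 0.1, -0.9]
finger_gap: 2.1
```

```bash
python3 go.py "540,-4,77,-.125"
```

```text
t 4.1 pos [ 422.61 -328.04   79.53] rot [ 3.14 -0.    0.06] gap 2.115824385596856 F [ 0.02  0.1  -0.9 ] q [-0.73  0.37  1.68  0.    1.09  0.78]
540,-4,77,-.125 -> [ 136.66 -316.39    2.04] roll 10.610291621703132
```

Request:
send_rows:
  series:
    - [[1, 0, 0, -20, 0], [1, 0, 0, -40, 0], [1, 0, 0, -40, 0]]

```text
clock: 4.4
eef_pos: [422.4, -327.9, 118.8]
eef_rot: [3.139, -0.002, 0.06]
wrist_force: [0.2, -0.4, -0.8]
finger_gap: 22.4
```

```bash
python3 - <<'E'
from ov import *
t=manip.camera("top"); s=manip.camera("scene")
ph=[421.5,-327.5,.06]
cv2.imwrite("pics/f.png",np.hstack([view(t,(280,175,55,85),6,hook(ph),0),view(s,(195,95,75,85),6,hook(ph),0)]))
E
python3 go.py
```

```text
t 4.5 pos [ 421.53 -327.1   116.29] rot [-3.14  0.    0.06] gap 30.41250893227514 F [ 0.41  0.36 -0.93] q [-0.73  0.33  1.64 -0.    1.17  0.78]
```

View pics/f.png

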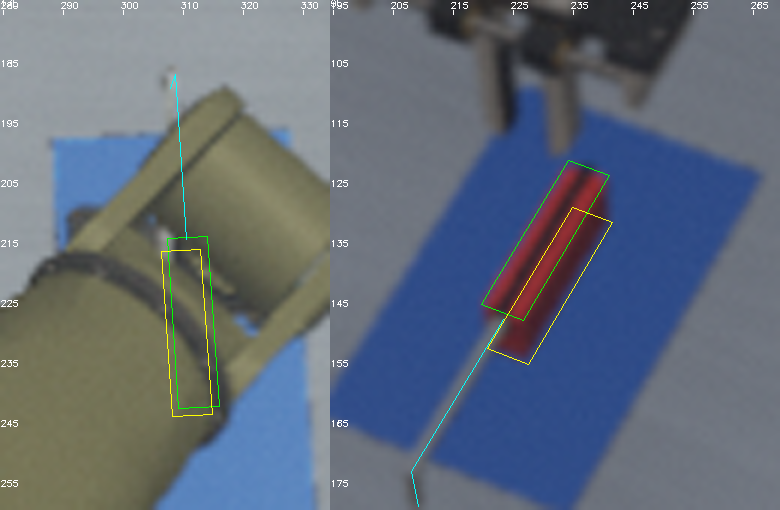

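Pictures show the hook still standing unmoved (scene handle about 222–240, 122–155); the fingers closed too slowly for my lift. Retrying with more closing time.

Request:
send_rows:
  series:
    - [[1, 0, 0, 0, 0], [1, 0, 0, 0, 0], [1, 0, 0, 0, 0], [1, 0, 0, 0, 0], [1, 0, 0, 0, 0], [1, 0, 0, 25, 0], [1, 0, 0, 50, 0], [1, 0, 0, 75, 0], [1, 0, 0, 95, 0], [1, 0, 0, 100, 0]]
  newtons: 40

```text
clock: 5.5
eef_pos: [420.8, -326.5, 15.1]
eef_rot: [-3.139, 0.002, 0.06]
wrist_force: [0.2, 0.1, 1.3]
finger_gap: 94.2
```

Request:
send_rows:
  series:
    - [[0.2, 0, 0, 0, 0], [0.2, 0, 0, 0, 0], [0, 0, 0, 0, 0], [0, 0, 0, 0, 0], [0, 0, 0, 0, 0], [0, 0, 0, 0, 0], [0, 0, 0, 0, 0], [0, 0, 0, 0, 0], [0, 0, 0, 0, 0], [0, 0, 0, 0, 0]]
  newtons: 40

```text
clock: 6.5
eef_pos: [421.7, -327.3, 17.0]
eef_rot: [-3.142, 0.0, 0.06]
wrist_force: [-0.1, -0.1, 0.3]
finger_gap: 25.6
```

Gripped at 25.6 mm (handle is 26). Lift and check that it holds.

Request:
send_rows:
  series:
    - [[0, 0, 0, 0, 0], [0, 0, 0, 0, 0], [0, 0, 0, -10, 0], [0, 0, 0, -25, 0], [0, 0, 0, -45, 0], [0, 0, 0, -60, 0], [0, 0, 0, -60, 0], [0, 0, 0, -60, 0]]
  newtons: 50

```text
clock: 7.3
eef_pos: [421.6, -327.2, 76.9]
eef_rot: [3.142, -0.0, 0.06]
wrist_force: [0.7, -0.0, -3.4]
finger_gap: 25.1
```

```bash
python3 go.py "480,-4,77,-.125" "540,-4,77,-.125"
```

```text
t 7.3 pos [ 421.61 -327.17   76.94] rot [ 3.14 -0.    0.06] gap 25.143340071570346 F [ 0.7  -0.02 -3.42] q [-0.73  0.38  1.68 -0.    1.09  0.78]
480,-4,77,-.125 -> [  77.75 -319.06   -0.07] roll 10.614818046553316
540,-4,77,-.125 -> [ 137.64 -315.45   -0.06] roll 10.614818046553316
```

Request:
send_rows:
  series:
    - [[0, 8, -32, 0, 1], [0, 16, -64, 0, 2], [0, 23, -96, 0, 3], [0, 31, -128, 0, 4], [0, 39, -160, 0, 5], [0, 47, -192, 0, 6], [0, 55, -224, 0, 7.5], [0, 63, -256, 0, 9], [0, 70, -288, 0, 10], [0, 78, -319, 0, 10.6]]

```text
clock: 8.3
eef_pos: [479.8, -2.7, 76.1]
eef_rot: [3.142, 0.002, -0.125]
wrist_force: [0.3, -0.6, -2.0]
finger_gap: 25.0
```

Request:
send_rows:
  series:
    - [[0, 0, 0, 0, 0], [0, 0, 0, 0, 0], [0, 0, 0, 0, 0], [0, 0, 0, 0, 0]]

```text
clock: 8.7
eef_pos: [480.2, -5.0, 76.8]
eef_rot: [3.142, 0.0, -0.126]
wrist_force: [-0.2, -0.2, -2.0]
finger_gap: 24.9
```

```bash
python3 go.py "540,-4,77,-.125" "540,-4,22,-.125"; python3 - <<'E'
from ov import *
t=manip.camera("top"); s=manip.camera("scene")
ph=[480,-4,-.125]; pd=[635.5,-17.7,-.125]
o=hook(ph,63)+dock(pd,84,1.8)
cv2.imwrite("pics/g.png",np.hstack([view(t,(195,130,70,95),5,o,0),view(s,(245,185,85,95),5,o,0)]))
E
```

```text
t 8.7 pos [480.16  -5.01  76.81] rot [ 3.14  0.   -0.13] gap 24.935451725424848 F [-0.2  -0.24 -1.97] q [-0.09  0.27  1.83 -0.    1.05  1.61]
540,-4,77,-.125 -> [59.23 -8.52 -0.21] roll -0.05732231271537596
540,-4,22,-.125 -> [59.26 -8.52 54.79] roll -0.05732231271537596
```

View pics/g.png

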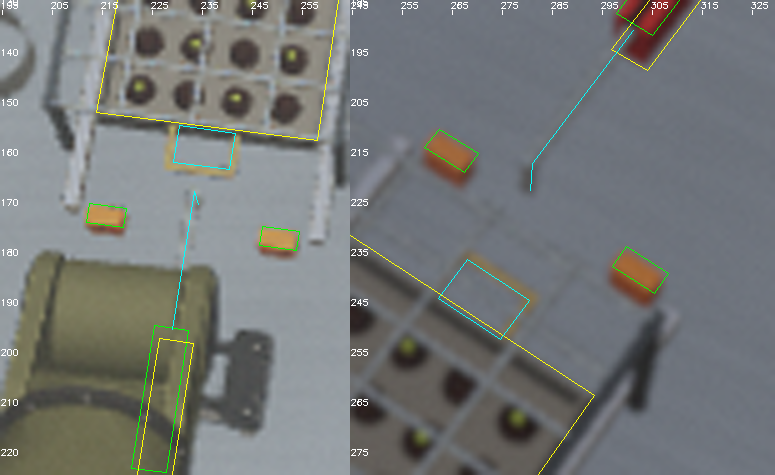

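Request:
send_rows:
  series:
    - [[0, 12, -1, 0, 0], [0, 24, -3, 0, 0], [0, 36, -4, 0, 0], [0, 48, -6, 8, 0], [0, 60, -7, 16, 0], [0, 60, -7, 24, 0], [0, 60, -7, 30, 0], [0, 60, -7, 30, 0], [0, 60, -7, 30, 0], [0, 60, -7, 30, 0]]

```text
clock: 9.8
eef_pos: [540.8, -4.7, 47.6]
eef_rot: [-3.142, -0.001, -0.125]
wrist_force: [0.3, 0.0, -1.7]
finger_gap: 25.1
```

```bash
python3 go.py "540,-4,20,-.125"; python3 - <<'E'
from ov import *
t=manip.camera("top"); s=manip.camera("scene")
ph=[540,-5,-.125]; pd=[635.5,-17.7,-.125]
o=hook(ph,33)
cv2.imwrite("pics/h.png",np.hstack([view(t,(210,135,45,60),8,o,0),view(s,(250,215,50,60),8,o,0)]))
E
```

```text
t 9.8 pos [540.82  -4.72  47.55] rot [-3.14 -0.   -0.12] gap 25.141180656998824 F [ 0.34  0.01 -1.69] q [-0.08  0.43  1.68  0.    1.03  1.62]
540,-4,20,-.125 -> [-0.92 -0.61 27.55] roll 0.01030015780426695
```

View pics/h.png

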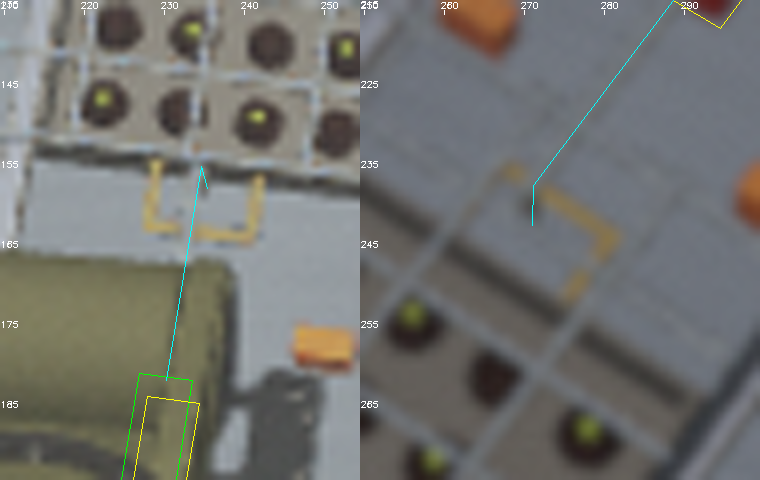

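The pin is over the opening in both views (scene ≈(270,243) against opening centre ≈(272,243); top ≈(235,159) against ≈(235.5,159.5)). Lowering.

Request:
send_rows:
  series:
    - [[0, 0, 0, 5, 0], [0, 0, 0, 10, 0], [0, 0, 0, 15, 0], [0, 0, 0, 19, 0], [0, 0, 0, 23, 0], [0, 0, 0, 27, 0], [0, 0, 0, 27, 0], [0, 0, 0, 27, 0], [0, 0, 0, 27, 0]]

```text
clock: 10.8
eef_pos: [540.9, -4.7, 20.3]
eef_rot: [-3.142, -0.0, -0.125]
wrist_force: [0.4, 0.0, -2.1]
finger_gap: 25.4
```

Request:
send_rows:
  series:
    - [[0, -2, 0, 0, 0], [0, -4, 0, 0, 0], [0, -6, 0, 0, 0], [0, -8, 0, 0, 0], [0, -10, 0, 0, 0], [0, -12, 0, 0, 0], [0, -14, 0, 0, 0], [0, -16, 0, 0, 0], [0, -18, 0, 0, 0], [0, -20, 0, 0, 0]]

```text
clock: 11.8
eef_pos: [521.0, -2.2, 20.2]
eef_rot: [-3.142, -0.001, -0.125]
wrist_force: [3.2, -0.2, -2.2]
finger_gap: 25.4
```

Request:
send_rows:
  series:
    - [[0, -2, 0, 0, 0], [0, -4, 0, 0, 0], [0, -6, 0, 0, 0], [0, -8, 0, 0, 0], [0, -10, 0, 0, 0], [0, -12, 0, 0, 0], [0, -14, 0, 0, 0], [0, -16, 0, 0, 0], [0, -18, 0, 0, 0], [0, -20, 0, 0, 0]]

```text
clock: 12.8
eef_pos: [500.9, 0.3, 20.0]
eef_rot: [3.142, 0.0, -0.125]
wrist_force: [4.0, -1.0, -2.2]
finger_gap: 25.3
```

Request:
send_rows:
  series:
    - [[0, -2, 0, 0, 0], [0, -4, 0, 0, 0], [0, -6, 0, 0, 0], [0, -8, 0, 0, 0], [0, -10, 0, 0, 0], [0, -12, 0, 0, 0], [0, -14, 0, 0, 0], [0, -16, 0, 0, 0], [0, -18, 0, 0, 0], [0, -20, 0, 0, 0]]

```text
clock: 13.8
eef_pos: [481.1, 2.8, 20.0]
eef_rot: [-3.142, 0.0, -0.125]
wrist_force: [3.9, -0.6, -2.0]
finger_gap: 25.5
```

Request:
send_rows:
  series:
    - [[0, -1, 0, 0, 0], [0, -2, 0, 0, 0], [0, -3, 0, 0, 0], [0, -4, 0, 0, 0], [0, -5, 0, 0, 0], [0, -6, 0, 0, 0], [0, -7, 0, 0, 0], [0, -8, 0, 0, 0], [0, -9, 0, 0, 0], [0, -10, 0, 0, 0]]

```text
clock: 14.8
eef_pos: [471.3, 4.0, 20.1]
eef_rot: [-3.142, -0.0, -0.125]
wrist_force: [4.4, -0.1, -2.4]
finger_gap: 24.9
```

```bash
python3 - <<'E'
from m2 import *
from ov import *
import time
t=manip.camera("top"); s=manip.camera("scene")
st=manip.read_state(); print(st["eef_pos"],st["wrist_force"])
x,y=st["eef_pos"][:2]
o=hook([x,y,-.125],6)[2:]+dock([635.5,-17.7,-.125],84-59,1.8)
cv2.imwrite("pics/i.png",np.hstack([view(t,(205,140,55,65),7,o,0),view(s,(250,200,55,65),7,o,0)]))
E
```

```text
[471.18    4.059  20.046] [ 3.048  0.121 -1.711]
```

View pics/i.png

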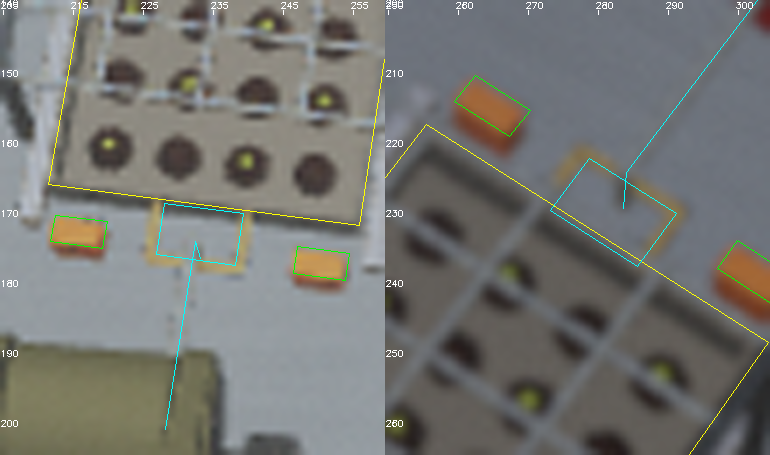

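Request:
send_rows:
  series:
    - [[0, -1, 0, 0, 0], [0, -2, 0, 0, 0], [0, -3, 0, 0, 0], [0, -4, 0, 0, 0], [0, -5, 0, 0, 0], [0, -6, 0, 0, 0], [0, -7, 0, 0, 0], [0, -8, 0, 0, 0], [0, -9, 0, 0, 0]]

```text
clock: 15.8
eef_pos: [462.3, 5.2, 20.0]
eef_rot: [3.142, 0.0, -0.125]
wrist_force: [4.0, -0.8, -2.6]
finger_gap: 25.3
```

Request:
send_rows:
  series:
    - [[0, -0.6, 0, 0, 0], [0, -1.2, 0, 0, 0], [0, -1.8, 0, 0, 0], [0, -2.4, 0, 0, 0], [0, -3, 0, 0, 0]]

```text
clock: 16.3
eef_pos: [459.4, 5.5, 20.0]
eef_rot: [3.142, 0.0, -0.125]
wrist_force: [3.9, -0.8, -2.9]
finger_gap: 25.1
```

Request:
send_rows:
  series:
    - [[0, -0.5, 0, 0, 0], [0, -1, 0, 0, 0], [0, -1.5, 0, 0, 0]]

```text
clock: 16.6
eef_pos: [457.9, 5.7, 20.1]
eef_rot: [-3.142, -0.0, -0.125]
wrist_force: [4.3, -0.2, -2.5]
finger_gap: 25.3
```

Request:
send_rows:
  series:
    - [[0, -0.5, 0, 0, 0], [0, -1, 0, 0, 0], [0, -1.5, 0, 0, 0]]

```text
clock: 16.9
eef_pos: [456.4, 5.9, 20.1]
eef_rot: [-3.142, -0.0, -0.125]
wrist_force: [3.4, -1.3, -3.4]
finger_gap: 25.2
```

Request:
send_rows:
  series:
    - [[0, -0.5, 0, 0, 0], [0, -1, 0, 0, 0]]

```text
clock: 17.1
eef_pos: [455.4, 6.0, 20.0]
eef_rot: [-3.142, 0.0, -0.125]
wrist_force: [3.6, -0.7, -2.7]
finger_gap: 25.2
```

Request:
send_rows:
  series:
    - [[0, -0.5, 0, 0, 0], [0, -1, 0, 0, 0]]

```text
clock: 17.3
eef_pos: [454.4, 6.1, 20.1]
eef_rot: [-3.142, -0.0, -0.125]
wrist_force: [4.2, -0.8, -2.5]
finger_gap: 25.3
```

Request:
send_rows:
  series:
    - [[0, -0.5, 0, 0, 0], [0, -1, 0, 0, 0]]

```text
clock: 17.5
eef_pos: [453.6, 6.3, 20.1]
eef_rot: [-3.142, -0.001, -0.125]
wrist_force: [6.2, -1.3, -2.4]
finger_gap: 25.5
```

Request:
send_rows:
  series:
    - [[0, -0.5, 0, 0, 0], [0, -1, 0, 0, 0]]

```text
clock: 17.7
eef_pos: [453.0, 6.3, 20.2]
eef_rot: [-3.142, -0.001, -0.125]
wrist_force: [7.6, 0.6, -3.7]
finger_gap: 25.3
```

Request:
send_rows:
  series:
    - [[0, -0.5, 0, 0, 0], [0, -1, 0, 0, 0]]

```text
clock: 17.9
eef_pos: [452.9, 6.4, 20.6]
eef_rot: [-3.141, -0.004, -0.125]
wrist_force: [13.3, -0.6, -4.2]
finger_gap: 25.4
```

Request:
send_rows:
  series:
    - [[0, 0.6, 0, 0, 0]]

```text
clock: 18.0
eef_pos: [453.0, 6.4, 20.4]
eef_rot: [-3.141, -0.002, -0.125]
wrist_force: [7.6, -0.8, -3.8]
finger_gap: 25.1
```

Request:
send_rows:
  series:
    - [[0, -0.2, 0, 0, 0], [0, -0.2, 0, 0, 0]]

```text
clock: 18.2
eef_pos: [453.0, 6.4, 20.4]
eef_rot: [-3.141, -0.003, -0.125]
wrist_force: [8.8, -1.3, -3.8]
finger_gap: 25.3
```

Request:
send_rows:
  series:
    - [[0, -0.1, 0, 0, 0], [0, -0.2, 0, 0, 0], [0, -0.2, 0, 0, 0]]

```text
clock: 18.5
eef_pos: [453.0, 6.4, 20.5]
eef_rot: [-3.141, -0.003, -0.125]
wrist_force: [11.0, -1.0, -4.5]
finger_gap: 25.4
```

Request:
send_rows:
  series:
    - [[0, 0, 0, 0, 0], [0, 0, 0, 0, 0], [0, 0, 0, 0, 0]]

```text
clock: 18.8
eef_pos: [453.0, 6.4, 20.5]
eef_rot: [-3.141, -0.003, -0.125]
wrist_force: [10.0, -1.6, -4.0]
finger_gap: 25.1
```

Request:
send_rows:
  series:
    - [[0, 0, 0, 0, 0], [0, 0, 0, 0, 0], [0, 0, 0, 0, 0]]

```text
clock: 19.1
eef_pos: [453.0, 6.4, 20.5]
eef_rot: [-3.141, -0.003, -0.125]
wrist_force: [10.9, -1.3, -3.1]
finger_gap: 25.0
```

Request:
send_rows:
  series:
    - [[0, 0, 0, 0, 0], [0, 0, 0, 0, 0], [0, 0, 0, 0, 0]]

```text
clock: 19.4
eef_pos: [453.0, 6.3, 20.5]
eef_rot: [-3.141, -0.003, -0.125]
wrist_force: [10.2, -1.5, -3.6]
finger_gap: 25.0
```

Request:
send_rows:
  series:
    - [[0, 0, 0, 0, 0], [0, 0, 0, 0, 0], [0, 0, 0, 0, 0]]

```text
clock: 19.7
eef_pos: [453.0, 6.4, 20.5]
eef_rot: [-3.141, -0.003, -0.125]
wrist_force: [10.6, -0.3, -3.7]
finger_gap: 25.0
```

```bash
python3 - <<'E'
from ov import *
t=manip.camera("top"); s=manip.camera("scene")
st=manip.read_state(); print(st["clock"],st["eef_pos"],st["wrist_force"])
x,y=st["eef_pos"][:2]
o=hook([x,y,-.125],6)[2:]+dock([635.5,-17.7,-.125],8,1.8)
cv2.imwrite("pics/j.png",np.hstack([view(t,(205,140,55,65),7,o,0),view(s,(250,190,55,65),7,o,0)]))
E
```

```text
19.8 [452.97997425   6.37026548  20.51773778] [ 9.66231632 -1.06763741 -4.0623494 ]
```

View pics/j.png

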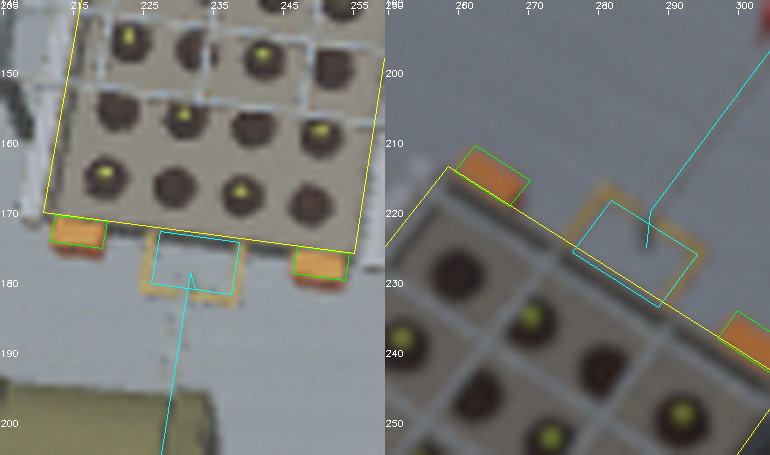

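Request:
send_rows:
  series:
    - [[0, 1, 0, 0, 0], [0, 2, 0, 0, 0], [0, 4, 0, 0, 0], [0, 6, 0, 0, 0], [0, 8, 0, 0, 0], [0, 10, 0, 0, 0], [0, 10, 0, 0, 0], [0, 10, 0, 0, 0]]

```text
clock: 20.6
eef_pos: [461.5, 5.3, 20.0]
eef_rot: [3.142, 0.0, -0.125]
wrist_force: [0.1, 0.2, -2.6]
finger_gap: 25.0
```

Request:
send_rows:
  series:
    - [[0, 0, 0, -2, 0], [0, 0, 0, -4, 0], [0, 0, 0, -7, 0], [0, 0, 0, -10, 0], [0, 0, 0, -10, 0]]

```text
clock: 21.1
eef_pos: [461.9, 5.2, 30.6]
eef_rot: [-3.142, -0.001, -0.125]
wrist_force: [0.1, 0.8, -1.7]
finger_gap: 25.5
```

Free, with no extra vertical load. Lift clear.

Request:
send_rows:
  series:
    - [[0, 0, 0, -5, 0], [0, 0, 0, -12, 0], [0, 0, 0, -20, 0], [0, 0, 0, -30, 0], [0, 0, 0, -40, 0], [0, 0, 0, -50, 0], [0, 0, 0, -50, 0], [0, 0, 0, -50, 0]]

```text
clock: 21.9
eef_pos: [461.6, 5.2, 80.2]
eef_rot: [-3.142, -0.0, -0.125]
wrist_force: [0.9, -0.2, -2.4]
finger_gap: 25.3
```

```bash
python3 go.py "440,5,80,-.125" "421.5,-327.2,80,.06"; python3 - <<'E'
from m2 import *
t=manip.camera("top"); s=manip.camera("scene")
print(ncc([(t,org(t),(222,166,22,20))],loopparts(),[627,-14,-.125],(4,4,.04)),"expect",place(np.array([[8-15.5,1.8,0]]),[635.5,-17.7,-.125]))
E
```

```text
t 21.9 pos [461.63   5.24  80.16] rot [-3.14 -0.   -0.12] gap 25.331498425699692 F [ 0.92 -0.17 -2.42] q [-0.07  0.22  1.87  0.    1.04  1.63]
440,5,80,-.125 -> [-21.43   2.93   0.15] roll 0.008561565439682742
421.5,-327.2,80,.06 -> [  1.58 334.85   0.15] roll -10.591157644480548
(array([628.07 , -14.15 ,  -0.117]), np.float64(-0.699870639039043)) expect [[628.283 -14.979   0.   ]]
```

Request:
send_rows:
  series:
    - [[0, -4, 30, 0, 0], [0, -6, 65, 0, -1], [0, -8, 100, 0, -2], [0, -8, 135, 0, -3.5], [0, -7, 170, 0, -5], [0, -5, 205, 0, -6.5], [0, -3, 240, 0, -8], [0, -1, 275, 0, -9], [0, 0, 310, 0, -10], [0, 1.5, 335, 0, -10.6]]

```text
clock: 23.0
eef_pos: [420.7, -329.2, 79.4]
eef_rot: [-3.141, 0.001, 0.06]
wrist_force: [-0.0, -0.2, -2.2]
finger_gap: 25.3
```

Request:
send_rows:
  series:
    - [[0, 0, 0, 0, 0], [0, 0, 0, 0, 0], [0, 0, 0, 12, 0], [0, 0, 0, 26, 0], [0, 0, 0, 40, 0], [0, 0, 0, 50, 0], [0, 0, 0, 56, 0], [0, 0, 0, 59, 0], [0, 0, 0, 60, 0], [0, 0, 0, 60, 0]]

```text
clock: 24.0
eef_pos: [421.5, -327.5, 20.3]
eef_rot: [3.141, -0.0, 0.06]
wrist_force: [-0.7, -0.4, -2.7]
finger_gap: 25.1
```

```bash
python3 go.py "421.5,-327.2,17,.06"
```

```text
t 24.0 pos [ 421.52 -327.47   20.28] rot [ 3.14 -0.    0.06] gap 25.08565227750391 F [-0.68 -0.43 -2.74] q [-0.73  0.46  1.72  0.    0.97  0.78]
421.5,-327.2,17,.06 -> [-0.01 -0.27  3.28] roll 0.004855378825539309
```

Request:
send_rows:
  series:
    - [[0, 0, 0, 0.6, 0], [0, 0, 0, 1.2, 0], [0, 0, 0, 1.8, 0], [0, 0, 0, 2.4, 0], [0, 0, 0, 2.9, 0], [0, 0, 0, 2.9, 0]]

```text
clock: 24.6
eef_pos: [421.4, -327.4, 17.1]
eef_rot: [3.142, -0.0, 0.06]
wrist_force: [-0.2, -0.6, -0.5]
finger_gap: 25.2
```

Request:
send_rows:
  series:
    - [[0, 0, 0, 0.2, 0], [0, 0, 0, 0.2, 0], [0.4, 0, 0, 0.2, 0], [0.6, 0, 0, 0.2, 0], [1, 0, 0, 0.2, 0], [1, 0, 0, 0.2, 0], [1, 0, 0, 0.2, 0], [1, 0, 0, 0.2, 0], [1, 0, 0, 0.2, 0], [1, 0, 0, 0.2, 0]]

```text
clock: 25.6
eef_pos: [421.4, -327.3, 17.0]
eef_rot: [3.142, 0.0, 0.06]
wrist_force: [0.2, -0.3, 0.1]
finger_gap: 86.1
```

Request:
send_rows:
  series:
    - [[1, 0, 0, 0, 0], [1, 0, 0, 0, 0], [1, 0, 0, 0, 0], [1, 0, 0, 0, 0], [1, 0, 0, -10, 0], [1, 0, 0, -30, 0], [1, 0, 0, -60, 0], [1, 0, 0, -90, 0], [1, 0, 0, -120, 0], [1, 0, 0, -150, 0]]

```text
clock: 26.6
eef_pos: [421.3, -327.2, 169.1]
eef_rot: [3.141, -0.0, 0.06]
wrist_force: [-0.4, 0.1, -0.5]
finger_gap: 94.0
```

Request:
send_rows:
  series:
    - [[1, -20, 20, 0, 0], [1, -50, 50, 0, 0], [1, -80, 80, 0, 0], [1, -110, 110, 0, 0], [1, -130, 130, 0, 0], [1, -130, 130, 0, 0], [1, -130, 130, 0, 0]]

```text
clock: 27.3
eef_pos: [299.3, -464.9, 167.4]
eef_rot: [3.141, -0.0, 0.059]
wrist_force: [0.4, 1.4, -0.0]
finger_gap: 94.4
```

```bash
python3 go.py; python3 - <<'E'
from ov import *
t=manip.camera("top"); s=manip.camera("scene")
o=hook([421.5,-327.5,.06])+dock([635.5,-17.7,-.125],8,1.8)
cv2.imwrite("pics/k.png",np.hstack([view(t,(190,80,140,180),3,o,0)[:540],view(s,(180,100,120,180),3,o,0)]))
E
```

```text
t 27.3 pos [ 299.33 -464.9   167.4 ] rot [ 3.14 -0.    0.06] gap 94.37839815856752 F [ 0.37  1.36 -0.02] q [-1.07  0.32  1.53  0.    1.29  0.45]
```

View pics/k.png

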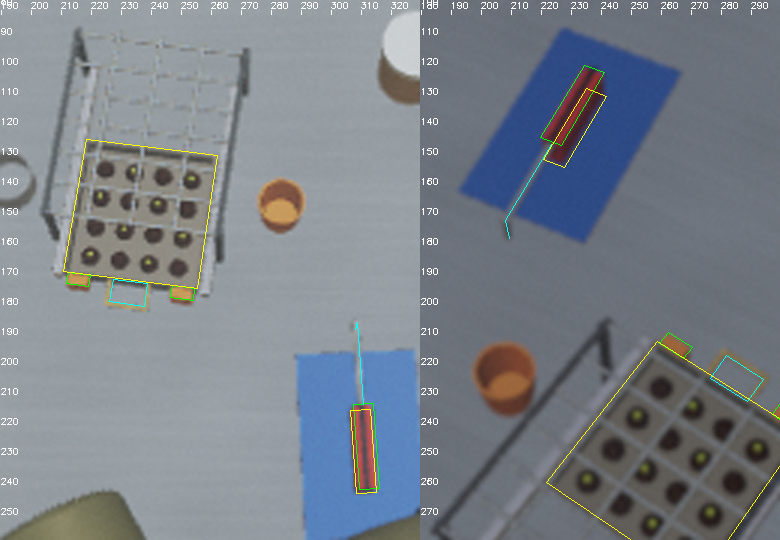

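The hook stands on the mat as it did at the start (top ≈(309,230)). The tray is square against both stops (top ≈(212,173) and (247,178)), and the cup and ring have not moved.

```bash
python3 -c "
from cell import manip
print(manip.sign_off(), manip.read_state()['clock'])"
```

```text
the job is handed in; nothing more can be done
the job is handed in; nothing more can be done
```

The tray is out, square against both orange stops, and the hook is standing upright on the blue mat again. I handed the job in at about 27 s of the 72 s allowed.

- **Grasp:** The first attempt missed because I lifted before the fingers had closed. The hook wasn't disturbed. The second attempt gripped it at about 25 mm.
- **Drag:** The tray slid at about 4 N until it met the stops. On contact the pull briefly read 13.3 N, so I backed off straight away. Force is read only at the end of each move, so a higher peak in between can't be ruled out, though none of the readings passed 15 N.
- **Snug pull:** I held it steady at about 10 to 11 N for about 1.3 s.
- **Unhooking:** The pin lifted out of the loop with no extra load. Afterwards the loop measured about 1 mm from where it should be with the tray at the stops.
- **Last checks:** The final pictures show the hook where it started and the tray against both stops. The cup and ring haven't moved, and the gripper is clear of everything. I didn't look at the jar and bowl again, but the arm never went near them.
- **Camera disagreement:** The two cameras' position estimates differed by up to about 4 mm, which was well within the clearances.

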